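Send a sample tube down the gravity rail

ROBOT

A 7-joint arm with a two-finger parallel gripper is mounted at the origin on the work surface. World frame = base frame: x ahead of the robot, y to its left, z up, the work surface at z = 0. Lengths are in mm, angles in rad, forces in N, time in s.
With the tool pointing down it reaches from about 400 to 875 mm from the base axis. Payload 4.4 kg.
Tool frame: the origin (TCP) lies at the very end of the fingers, on their centre line; the grasp point (between the pads) lies 19 mm behind it; y points along the fingers, z is the direction in which the jaws open and shut, and the axes are right-handed (so a half turn about y gives the same grasp; the last joint's range is limited). The gripper opens to 85 mm and grips with 20 to 120 N. Pads are 22 mm wide; open, the fingers measure 114 mm over their backs; the gripper's body (76 mm by 85 mm) begins 54 mm behind the grasp point. The pads swing forward as they close: fully open they stand 13 mm farther back than shut.
Start: joints at [-1.271, 0.628, 0.038, 1.517, -0.027, 0.996, -0.02], TCP at [232.48, 607.018, 231.313] pointing down, gripper open.
Joint ranges: [-3.06, 3.06], [-0.37, 2.12], [-1.25, 1.32], [0.18, 2.47], [-1.1, 4.24], [0.23, 1.98], [-2.94, 2.94]. Speed limits (rad/s): [2.57, 2.57, 3.14, 3.14, 3.14, 3.14, 3.14].

INTERFACE

Orientations are given as [roll, pitch, yaw] about the fixed x, y, z axes, in that order (R = Rz(yaw) Ry(pitch) Rx(roll)).
In Python, from cell import * gives the robot as it stands.
- The arm moves only by the tool apply_moves, never from a script. Its argument "targets" is a list of rows, each a list of 6 numbers: the shift along the tool's x, y, z in units of 40 mm (1.0 is 40 mm), then the turn, a rotation vector about the tool's x, y, z in units of 8 degrees (1.0 is 8 degrees). A call has 1 to 12 rows; each row shifts and turns the commanded pose from where the row before left it, along the tool's axes as they then stand; what a row does not reach is not made up. A row lasts 1/8 s, in which the tool goes at most 62.5 mm and 10.7 degrees, less where a joint would pass 70% of its speed; a pose out of reach is approached as far as the arm can. A call is refused whole if a number of a shift passes 1 or a number of a turn 1, either way. A call with a gripper value outside its range is refused whole. "jaw" is the gripper command: -1 is shut, 1 is fully open, values between are in proportion, set as the call begins (left out, the last holds). The fingers move at their own pace and stop on an object; the grip force is fixed at half the most. Time passes only in rows, so rows that do not move let the fingers close. It gives the time, the measured TCP pose, the force and the opening at its end, in the units of the state.
- read_state(): the state, without advancing time (a new reading comes with each control period).
- get_image(name): name is "scene" or "top"; returns the picture (420x560x3 uint8, red, green, blue); there is no depth.
- calibration(name): a dict with "fx", "fy", "cx", "cy" (pixels), "world_from_camera" (4x4, takes a point from camera to world coordinates). Camera axes: x right, y down, z forward; pixel columns grow to the right and rows downward; lengths in mm; the calibration is good to about 2 mm. A picture is of the moment at which its call begins. calibration takes no time and is no camera call.
- finish_job(): hands the job in, once; it reports no verdict.
The state is a dict: "clock": time; "qpos": joint angles; "qd": joint speeds; "tau": joint torques, N m; "eef_pos": TCP position; "tool_rot": TCP orientation; "force": force on the tool from outside, world axes, zero at the start; "torque": the same for the moment, N m; "width": finger opening in mm.
Only numpy, scipy, OpenCV 4.12 (cv2) and the standard library are available. Lean on these libraries where they do the work, as an engineer would, in place of code of your own. Each camera call takes 0.05 s, during which the arm holds its last target. There are 200 camera calls.

TASK

Take the purple-capped tube from the small white three-hole rack, leaving the two pink-capped ones in place, and stand it in the empty cup of the roller hanger on the table. Then hook the hanger, cup end downhill, over the sloped rail near its upper end, setting its wheels down on the rail before you let go. Let it roll down by itself, untouched over the lower half of the rail, until it rests against the red stop with the tube still in its cup.

Things in the scene. Friction and masses are not known exactly. Their poses are not given: they have to be found in the camera images.
- tube_mid (a point): Purple-capped sample tube, about 20 g: stiff frosted body 16 mm in diameter, rounded foot, 100 mm long overall; its top 20 mm is a purple cap 20 mm in diameter, to be gripped. The point is on the axis, half-way up; z runs up the tube. It starts upright in one of three holes of the rack, its foot 10 mm above the table.
- spare_a_mid (a point): Pink-capped tube of the same size in another hole of the rack; to be left alone. The point is half-way up.
- spare_b_mid (a point): Second pink-capped tube, like the first; to be left alone. The point is half-way up.
- rack: White foam tube rack, fixed, 60 (x) by 160 (y) by 60 mm high, with three 19 mm wide holes 50 mm deep in a row along its y, 48 mm apart. Origin at the centre of its underside; x crosses the row, so a gripper closing along x clears the other tubes.
- carrier_grip (a point): Grip tab of the roller hanger (loose, 0.27 kg), which stands on the table: an orange upright plate on top, 30 mm along x, 12 mm thick along y, from 74 to 112 mm above the hanger's underside, to be pinched across its thickness. The point is its centre, 94 mm above the underside. x runs along the hanger, towards the end with the cup, which must point downhill on the rail; z up.
- carrier_cup (a point): Centre of the inner floor of the hanger's white square cup, which is 22 mm by 22 mm inside and 50 mm deep, open at the top. It is fixed to the hanger, 45 mm along x, -29 mm along y and 86 mm below the grip point; same axes as the hanger.
- track: Sloped bar of the fixed gravity rail: steel, 370 mm long, 12 mm wide, on two thin posts, sloping 0.15 rad. Origin in the middle of its top face, 110 mm above the table; x runs down the slope, y across, z square off the top face. Upper end at x = -185 mm. With its wheels on the bar the hanger tilts with it, grip point 44 mm off the top face.
- carrier_slot (a point): The hanger's hook: an aluminium upside-down U, 90 mm long (x), its slot 22 mm wide (y -11 to 11 mm), open below, with two black wheels in it. The point is mid-slot, level with the wheels' undersides, 44 mm below the grip point; axes as there. The sides hang up to 50 mm below it; a dark balance block faces the cup. All lies within x -45 to 59, y -43 to 37 mm.
- rail_stop (a point): Middle of the foot of the stop's face, on the bar's top face at its lower end, 140 mm down the slope from the middle; a red block 28 mm tall with a black pad. Resting against it, the hanger's grip point is 45 mm up the slope from this face. The wheels turn easily: let go 100 mm above the middle, the hanger gets here in about 2 s. With the cup uphill, the tall tube would catch on open fingers.
Not all that is in view belongs to the job. What is shaped like the part that bears tube_mid but green, orange or yellow is not meant.

How it is judged (in metres and radians):
On the way, in this order (a step that is already met when the one before it is completed fails the run):
1. the purple-capped tube stands in the hanger's cup and is let go, the hanger upright on the table (horizontal distance between tube_mid and carrier_cup below 0.012 m and z of tube_mid in the frame of carrier_cup between 0.044 and 0.056 m and angle between carrier_grip's own z axis and vertical below 0.15 rad and height (world z) of carrier_grip below 0.1 m and contact force between the fingers and tube below 0.05 N), for 0.2 s.
2. the hanger, held in the fingers and nearly still, sits over the rail near its upper end with its wheels on it or within 10 mm of it (contact force between the fingers and carrier above 0.5 N and linear speed of carrier below 0.06 m/s and x of carrier_grip in the frame of track between -0.17 and -0.03 m and y of carrier_grip in the frame of track between -0.01 and 0.01 m and z of carrier_grip in the frame of track between 0.038 and 0.054 m), for 0.1 s.
At the end, for the whole second after the job is handed in: The hanger hangs on the rail on its wheels, at rest against the red stop (within 7 mm), in line with the rail, cup end downhill, with the purple-capped tube standing at the bottom of its cup (x of carrier_grip in the frame of track between 0.088 and 0.102 m and x of carrier_cup in the frame of track above 0.12 m and y of carrier_grip in the frame of track between -0.012 and 0.012 m and z of carrier_grip in the frame of track between 0.038 and 0.049 m and angle between the x axis of carrier_grip and the x axis of track, either way round below 0.2 rad and angle between the z axis of carrier_grip and the z axis of track, either way round below 0.25 rad and z of tube_mid in the frame of carrier_cup between 0.042 and 0.058 m and distance between tube_mid and carrier_cup below 0.06 m and angle between tube_mid's own z axis and vertical below 0.5 rad and linear speed of each of carrier, tube below 0.03 m/s); the robot touches nothing.
It fails at once if the hanger is touched by the fingers while on the lower half of the rail (contact force between the fingers and carrier above 0.3 N and x of carrier_grip in the frame of track between 0.01 and 0.15 m and y of carrier_grip in the frame of track between -0.015 and 0.015 m and z of carrier_grip in the frame of track between 0.02 and 0.055 m).
It fails at once if a pink-capped tube is moved by more than 25 mm (distance of any of spare_a_mid, spare_b_mid from where it was at the start of the episode above 0.025 m).
It also fails if it takes over 61 s, if anything falls off the work surface, if the arm or the gripper's body presses on something with over 40 N, if the wrist force passes 120 N, or if a joint passes its speed limit or range.

## Working session

There is one attempt and no reset: what is moved stays moved. The work goes in short steps, Python scripts to look and compute and a tool call to move; the robot and the scene stay as the last step left them, time stands still between calls to the robot, and variables do not carry over. Pictures are saved under pics/ and viewed, about 8 in all and at most 12, crops included, and the job is handed in when it is done.

Besides the shell and the picture viewer there is one more tool, called after ">>>" by a JSON object that holds its "api" and its "payload". apply_moves: Moves the arm, as the interface text tells. Its arguments: {"type":"object","properties":{"targets":{"type":"array"},"jaw":{"type":"number"}},"required":["targets"]}

```bash
mkdir -p pics; ls; python3 - <<'E'
from cell import *
import cv2,numpy as np,json
s=read_state();print({k:np.round(v,3).tolist() for k,v in s.items()})
for n in("scene","top"):
    im=get_image(n);cv2.imwrite(f"pics/{n}0.png",im[:,:,::-1]);c=calibration(n)
    print(n,{k:np.round(v,4).tolist() for k,v in c.items()})
E
```

```text
pics
{'clock': 0.0, 'qpos': [-1.271, 0.629, 0.038, 1.518, -0.027, 0.996, -0.02], 'qd': [-0.001, -0.001, 0.001, 0.0, -0.002, 0.001, -0.001], 'tau': [-0.0, -56.34, 1.227, -19.344, 0.011, 0.011, -0.0], 'eef_pos': [232.227, 606.445, 230.389], 'tool_rot': [-1.573, -0.0, -0.366], 'force': [-0.002, 0.168, -0.209], 'torque': [0.007, 0.058, -0.014], 'width': 85.439}
scene {'fx': 448.3258, 'fy': 448.3258, 'cx': 280.0006, 'cy': 215.9341, 'world_from_camera': [[-0.6806, 0.5549, -0.4784, 945.9238], [0.7325, 0.5028, -0.459, 462.3918], [-0.0142, -0.6628, -0.7487, 817.7557], [0.0, 0.0, 0.0, 1.0]]}
top {'fx': 425.3562, 'fy': 425.3562, 'cx': 287.5989, 'cy': 202.9011, 'world_from_camera': [[0.03, -0.9764, 0.2137, 259.912], [-0.9995, -0.0294, 0.0061, 15.7683], [0.0004, -0.2138, -0.9769, 1082.2532], [0.0, 0.0, 0.0, 1.0]]}
```

View pics/scene0.png

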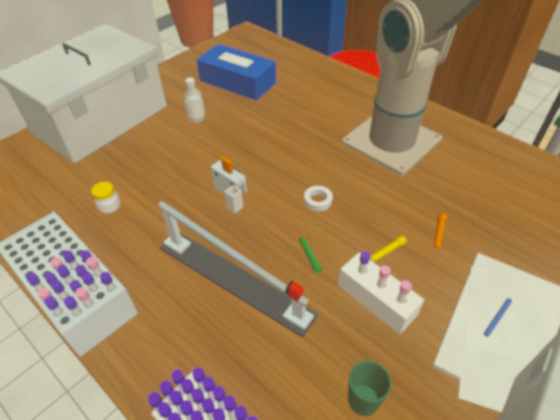

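View pics/top0.png

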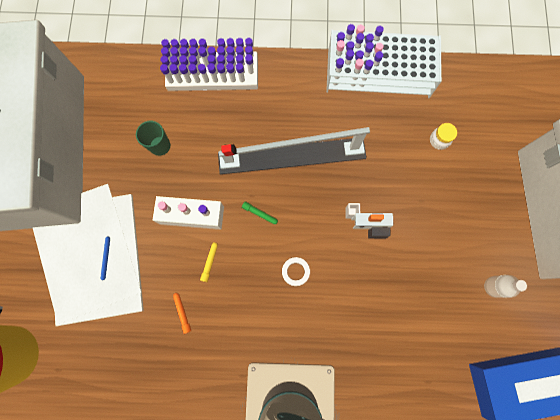

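Candidates for the tube:
- the rack's purple cap, top (203,210) / scene (365,258)
- two pink caps in the same rack, top (162,206) and (182,208)
- purple tubes in the two large racks, top (205,60) and (360,45)

The small three-hole rack's purple cap fits the description. The only hanger is at top (376,217), and the rail's red stop is at top (228,150), so downhill is +y. Next I measure and take one crop.

```bash
cat > h.py <<'E'
import cv2,numpy as np
from cell import *
K={n:calibration(n) for n in("scene","top")}
def ray(n,p):
    c=K[n];T=np.array(c["world_from_camera"]);d=T[:3,:3]@[(p[0]-c["cx"])/c["fx"],(p[1]-c["cy"])/c["fy"],1]
    return T[:3,3],d/np.linalg.norm(d)
def plane(n,p,z):
    o,d=ray(n,p);return o+d*(z-o[2])/d[2]
def tri(ps,pt):
    (o,d),(q,e)=ray("scene",ps),ray("top",pt)
    t=np.linalg.lstsq(np.c_[d,-e],q-o,rcond=None)[0];a,b=o+d*t[0],q+e*t[1]
    return (a+b)/2,np.linalg.norm(a-b)
def proj(n,P):
    c=K[n];T=np.linalg.inv(np.array(c["world_from_camera"]));x=T[:3,:3]@np.array(P)+T[:3,3]
    return np.array([c["fx"]*x[0]/x[2]+c["cx"],c["fy"]*x[1]/x[2]+c["cy"]])
def blob(img,lo,hi,box):
    x0,y0,x1,y1=box;h=cv2.cvtColor(img[y0:y1,x0:x1],cv2.COLOR_RGB2HSV)
    m=cv2.inRange(h,np.array(lo),np.array(hi))
    n,l,s,c=cv2.connectedComponentsWithStats(m)
    i=1+np.argmax(s[1:,4]) ;mm=(l==i).astype(np.uint8)
    (cx,cy),wh,a=cv2.minAreaRect(cv2.findNonZero(mm))
    return c[i]+[x0,y0],s[i,4],s[i,:4]+[x0,y0,0,0],((cx+x0,cy+y0),wh,a)
E
python3 - <<'E'
from h import *
np.set_printoptions(precision=1,suppress=True)
S=cv2.imread("pics/scene0.png")[:,:,::-1];T=cv2.imread("pics/top0.png")[:,:,::-1]
B={"purple":((120,90,40),(150,255,255),(350,245,380,275),(190,200,215,222)),
"tab":((3,150,120),(18,255,255),(215,150,240,180),(362,208,392,226)),
"stop":((0,150,80),(6,255,255),(280,275,310,305),(215,140,242,160))}
for k,(lo,hi,bs,bt) in B.items():
    a=blob(S,lo,hi,bs);b=blob(T,lo,hi,bt);P,e=tri(a[0],b[0])
    print(k,a[0],a[1],b[0],b[1],b[2],b[3],"->",P,"gap",e)
def crop(I,x,y,w,h,s): return cv2.resize(I[y:y+h,x:x+w],None,fx=s,fy=s,interpolation=cv2.INTER_CUBIC)
a=crop(T,335,192,70,52,5.7);b=crop(S,200,145,70,80,5.0)
c=crop(T,145,190,85,45,4.7);d=crop(T,210,120,170,60,4.7)
o=np.zeros((600,800,3),np.uint8)
o[:a.shape[0],:399]=a[:,:399][:296]; 
b=crop(S,200,150,66,49,6);o[:294,402:798]=b[:294,:396]
o[300:300+c.shape[0],:399]=c[:300,:399]
d=crop(T,210,120,170,60,2.34);o[300:300+d.shape[0],402:800]=d[:,:398]
e=crop(S,150,190,170,145,1.07);o[445:600,402:402+e.shape[1]]=e[:155]
cv2.imwrite("pics/c1.png",o[:,:,::-1])
E
```

```text
purple [364.8 256.7] 79 [202.4 208.8] 59 [198 205  10   9] ((202.53846168518066, 208.6923065185547), (8.875203132629395, 7.211102485656738), 33.690067291259766) -> [454.7 220.9 102. ] gap 1.7787921109401308
tab [228.5 158.5] 416 [376.4 210. ] 148 [362 208  30   5] ((376.5, 210.0), (4.0, 29.0), 90.0) -> [ 455.3 -178.1  125.4] gap 10.48164156794032
stop [294.6 290.8] 191 [226.7 149.6] 111 [221 144  13  12] ((226.5283031463623, 149.84905624389648), (11.813008308410645, 10.164680480957031), 74.05460357666016) -> [604.2 171.7 100.3] gap 5.13701238212795
```

View pics/c1.png

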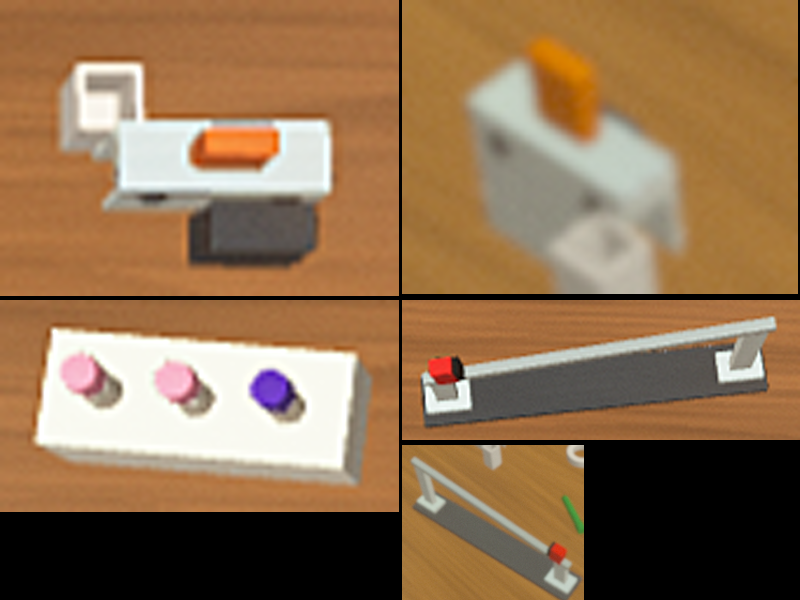

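Crops: the purple cap is alone at the right end of the small rack (top 202,209). The hanger's cup (top 354,209) is on the +y/+x side, and the bar runs from top (368,130) down to the red stop at (228,150). My orange mask picked up wood, so I will tighten it and fit the bar.

```bash
python3 - <<'E'
from h import *
np.set_printoptions(precision=1,suppress=True)
S=cv2.imread("pics/scene0.png")[:,:,::-1];T=cv2.imread("pics/top0.png")[:,:,::-1]
lo,hi=(3,205,150),(18,255,255)
a=blob(S,lo,hi,(215,150,240,180));b=blob(T,lo,hi,(362,208,392,226));P,e=tri(a[0],b[0])
print("tab",a[0],a[1],b[0],b[1],b[3],"->",P,e)
# hook top plate & cup corners from the crop (scale 5.7, offset 335,192)
f=lambda x,y:(335+x/5.7-.4,192+y/5.7-.4)
for n,q,z in (("plate",[(118,122),(330,122),(330,193),(118,193)],74),("cupO",[(76,63),(144,63),(144,138),(76,138)],58),("tabtop",[(205,128),(279,128),(279,155),(205,155)],112)):
    w=np.array([plane("top",f(*p),z) for p in q]);print(n,w[:,:2].tolist(),"mean",w.mean(0),"len",np.linalg.norm(w-np.roll(w,1,0),axis=1))
for n,p in(("pinkA",(81,372)),("pinkB",(175,380)),("purp",(271,389))):
    print(n,plane("top",(145+p[0]/4.7-.4,190+(p[1]-300)/4.7-.4),106))
# bar: low-saturation bright pixels
def edges(I,cols,r0,r1,up=True):
    out=[]
    for c in cols:
        s=cv2.cvtColor(I,cv2.COLOR_RGB2HSV)[r0(c):r1(c),c].astype(float)
        m=np.where((s[:,1]<70)&(s[:,2]>130))[0]
        if len(m):
            i=m[0];v=s[:,1];fr=(v[i-1]-70)/(v[i-1]-v[i]) if i else 0
            out.append((c,r0(c)+i-1+fr, m[-1]-m[0]+1))
    return np.array(out)
E=edges(T,range(245,366,6),lambda c:int(150-(c-230)*.155)-12,lambda c:int(150-(c-230)*.155)+14)
k=np.polyfit(E[:,0],E[:,1],1);print("top edge",k,"resid",np.abs(np.polyval(k,E[:,0])-E[:,1]).max(),E[:,2])
row=lambda c:np.polyval(k,c)
h=cv2.cvtColor(T,cv2.COLOR_RGB2HSV);print("upper end cols",[(c,h[int(row(c))+2,c].tolist()) for c in range(362,374)])
E
```

```text
tab [226.9 163.2] 109 [374.9 217.2] 35 ((376.0, 217.5), (5.0, 14.0), 90.0) -> [ 448.  -185.6   99.1] 3.4814040258052503
plate [[460.48021767008106, -142.07928208815142], [463.1804799618743, -231.83352396265028], [432.71614027220926, -231.14251260530511], [430.0339348576871, -141.95704051771745]] mean [ 446.6 -186.8   74. ] len [30.4 89.8 30.5 89.2]
cupO [[489.12018847723874, -126.52934290209129], [490.0049747004343, -155.9301159607956], [456.99454463315215, -155.7219691891167], [456.1160405368365, -126.51896857893308]] mean [ 473.1 -141.2   58. ] len [33.  29.4 33.  29.2]
tabtop [[451.49634840916616, -171.54533847336134], [452.40285838850775, -201.6778011817146], [441.22413574604985, -201.47441952841857], [440.3199392714587, -171.41481852689526]] mean [ 446.4 -186.5  112. ] len [11.2 30.1 11.2 30.1]
pinkA [459.8 316.7 106. ]
pinkB [457.1 269.5 106. ]
purp [454.  221.3 106. ]
top edge [ -0.2 185.5] resid 0.21714261276301272 [ 5.  6.  6.  6.  6.  6.  6.  6.  6.  6.  6.  6.  6.  6.  5.  5.  9. 14.
 15. 15.  8.]
upper end cols [(362, [82, 13, 211]), (363, [75, 15, 211]), (364, [76, 16, 210]), (365, [70, 11, 208]), (366, [70, 11, 208]), (367, [82, 18, 214]), (368, [88, 21, 223]), (369, [17, 75, 184]), (370, [14, 162, 167]), (371, [13, 159, 167]), (372, [13, 159, 165]), (373, [14, 157, 177])]
```

>>> {"api": "apply_moves", "payload": {"targets": [[0.8,0,-0.64,0,0,0],[0.8,0,-0.64,0,0,0],[0.8,0,-0.64,0,0,0],[0.8,0,-0.64,0,0,0],[0.8,0,-0.64,0,0,0],[0.8,0,-0.64,0,0,0],[0.8,0,-0.64,0,0,0],[0.8,0,-0.64,0,0,0],[0.8,0,-0.64,0,0,0],[0.7,0,-0.6,0,0,0],[0.7,0,-0.6,0,0,0],[0,0,0,0,1,0]], "jaw": 1}}

```text
clock: 1.6
eef_pos: [455.6, 220.1, 231.1]
tool_rot: [-1.572, -0.001, -0.515]
force: [-0.1, -0.1, -1.4]
width: 85.5
```

>>> {"api": "apply_moves", "payload": {"targets": [[0,0,0,0,1,0],[0,0,0,0,1,0],[0,0,0,0,1,0],[0,0,0,0,1,0],[0,0,0,0,1,0],[0,0,0,0,1,0],[0,0,0,0,1,0],[0,0,0,0,1,0],[0,0,0,0,0,0]]}}

```text
clock: 2.72
eef_pos: [453.8, 224.0, 231.0]
tool_rot: [-1.571, -0.001, -1.621]
force: [0.2, -0.4, -0.0]
width: 85.6
```

```bash
cat >> h.py <<'E'
from scipy.spatial.transform import Rotation as Ro
def togo(P,R,P0=None):  # units from the measured pose to P, R (rpy)
    s=read_state();A=Ro.from_euler("xyz",s["tool_rot"]);B=Ro.from_euler("xyz",R)
    print("t",round(s["clock"],2),"at",np.round(s["eef_pos"],1),np.round(s["tool_rot"],3),"w",round(s["width"],1),"F",np.round(s["force"],1),"q7",np.round(s["qpos"],2))
    print("shift",np.round(A.inv().apply(np.array(P)-s["eef_pos"])/40,2),"turn",np.round((A.inv()*B).as_rotvec(degrees=True)/8,2))
E
python3 - <<'E'
from h import *
togo((454.5,221,200),(-np.pi/2,0,-1.632))
T=cv2.imread("pics/top0.png")[:,:,::-1];h=cv2.cvtColor(T,cv2.COLOR_RGB2HSV).astype(float)
E=[]
for c in range(245,366,3):
    r0=int(150-(c-230)*.155)-12;s=h[r0:r0+26,c]
    m=np.where((s[:,1]<70)&(s[:,2]>130))[0];i=m[0];E.append((c,r0+i-1+(s[i-1,1]-85)/(s[i-1,1]-s[i,1])))
E=np.array(E);k=np.polyfit(E[:,0],E[:,1],1);row=lambda c:np.polyval(k,c)
cu=368.75;U=plane("top",(cu,row(cu)),137.6)
for c in (300,250):
    z=100
    for _ in range(20):
        V=plane("top",(c,row(c)),z);z=137.6-np.tan(.15)*np.linalg.norm((V-U)[:2])
    d=(V-U)[:2];u=d/np.linalg.norm(d);hd=np.arctan2(u[1],u[0]);n=np.array([-u[1],u[0]])
    ctr=U[:2]+6*n  # far (+x) edge -> centreline, n points -x
    M=ctr+u*185*np.cos(.15);print("U",U,"V",V,"heading",hd,"deg",np.degrees(hd),"M",M,"n",n)
X=np.array([*(u*np.cos(.15)),-np.sin(.15)]);Y=np.array([*n,0]);Z=np.cross(X,Y)
M3=np.array([*M,110]);np.savez("track.npz",X=X,Y=Y,Z=Z,M=M3)
print("stop foot",M3+140*X,"red centre pred",M3+148*X+14*Z,"tri 604.2,171.7,100.3")
for n_,p in(("scene",M3-185*X),("scene",M3+140*X)):print(n_,proj(n_,p))
E
```

```text
t 2.73 at [453.8 224.  231. ] [-1.571e+00 -1.000e-03 -1.621e+00] w 85.6 F [ 0.2 -0.4 -0. ] q7 [-0.8   0.45  0.41  1.92 -0.24  0.82 -0.31]
shift [0.07 0.78 0.02] turn [0.   0.08 0.  ]
U [ 657.37252177 -164.77430322  137.6       ] V [634.51451464  -3.27828938 112.94899299] heading 1.7114015022845246 deg 98.05608313325197 M [625.7965248   15.50229561] n [-0.99013137 -0.14014234]
U [ 657.37252177 -164.77430322  137.6       ] V [617.30649463 118.29952887  94.39116249] heading 1.711401502284525 deg 98.056083133252 M [625.7965248   15.50229561] n [-0.99013137 -0.14014234]
stop foot [606.39690735 152.56415185  89.07866145] red centre pred [604.99516124 162.46774527 101.72595149] tri 604.2,171.7,100.3
scene [160.57651608 202.35424523]
scene [287.630865   289.10316442]
```

>>> {"api": "apply_moves", "payload": {"targets": [[0.07,0.7,0.02,0,0.08,0],[0,0.8,0,0,0,0],[0,0.8,0,0,0,0],[0,0.7,0,0,0,0],[0,0.45,0,0,0,0],[0,0.25,0,0,0,0],[0,0,0,0,0,0]]}}

```text
clock: 3.6
eef_pos: [454.5, 221.0, 82.9]
tool_rot: [-1.572, -0.0, -1.633]
force: [-1.0, -1.0, 0.8]
width: 85.4
```

```bash
python3 - <<'E'
from h import *
togo((454.5,221,82),(-np.pi/2,0,-1.632))
S=get_image("scene");T=get_image("top")
o=np.hstack([cv2.resize(S[200:340,310:450],(400,400)),cv2.resize(T[150:270,140:260],(400,400))])
cv2.imwrite("pics/g1.png",o[:,:,::-1])
E
```

```text
t 3.6 at [454.5 221.   82.9] [-1.572 -0.    -1.633] w 85.4 F [-1.  -1.   0.8] q7 [-0.69  0.68  0.27  2.05 -0.38  0.46 -0.2 ]
shift [ 0.    0.02 -0.  ] turn [ 0.01 -0.    0.  ]
```

View pics/g1.png

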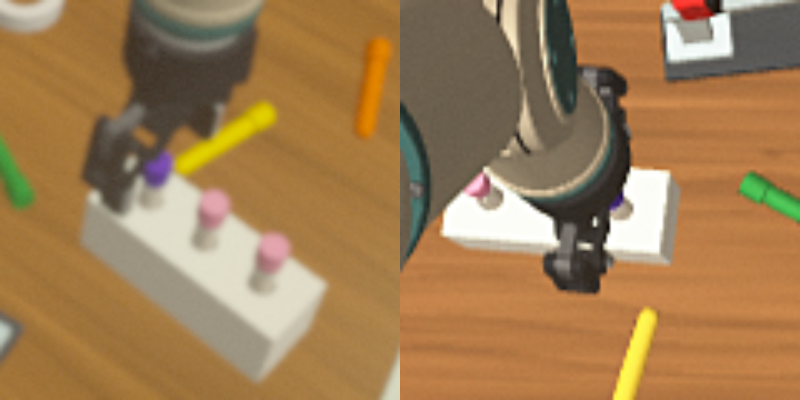

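The fingers straddle the purple cap (scene crop 155,165) and are clear of the pink ones. Closing.

>>> {"api": "apply_moves", "payload": {"targets": [[0,0,0,0,0,0],[0,0,0,0,0,0],[0,0,0,0,0,0],[0,0,0,0,0,0],[0,0,0,0,0,0],[0,0,0,0,0,0]], "jaw": -1}}

```text
clock: 4.45
eef_pos: [454.9, 221.2, 83.5]
tool_rot: [-1.571, 0.0, -1.634]
force: [-0.4, 0.1, 2.8]
width: 18.0
```

>>> {"api": "apply_moves", "payload": {"targets": [[0,-0.3,0,0,0,0],[0,-0.5,0,0,0,0],[0,-0.6,0,0,0,0],[0,-0.7,0,0,0,0],[0,-0.5,0,0,0,0],[0,-0.4,0,0,0,0],[0,0,0,0,0,0]]}}

```text
clock: 5.32
eef_pos: [455.5, 221.5, 204.7]
tool_rot: [-1.568, 0.002, -1.634]
force: [1.1, 0.7, 0.0]
width: 18.1
```

```bash
python3 - <<'E'
from h import *
togo((474,-141,195),(-np.pi/2,0,-1.54))
S=get_image("scene");T=get_image("top")
s=read_state();print("cap pred",proj("scene",s["eef_pos"]+[0,0,19]),proj("top",s["eef_pos"]+[0,0,19]))
o=np.hstack([cv2.resize(S[170:310,300:440],(400,400)),cv2.resize(T[150:270,140:260],(400,400))])
cv2.imwrite("pics/g2.png",o[:,:,::-1])
E
```

```text
t 5.33 at [455.5 221.5 204.7] [-1.568  0.002 -1.634] w 18.1 F [1.1 0.7 0. ] q7 [-0.78  0.49  0.4   1.95 -0.27  0.75 -0.29]
shift [9.01 0.23 1.03] turn [-0.02 -0.67 -0.01]
cap pred [374.10611542 216.31191467] [191.40215656 197.07632391]
```

View pics/g2.png

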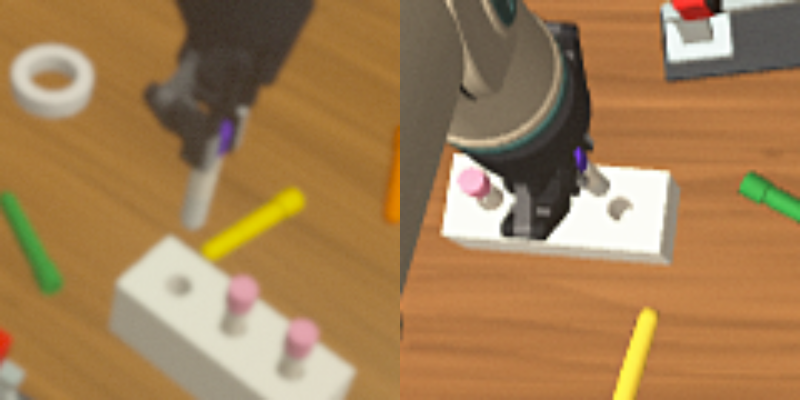

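```bash
python3 - <<'E'
from h import *
np.set_printoptions(precision=1,suppress=True)
S=cv2.imread("pics/g2.png")[:,:,::-1]
p=read_state()["eef_pos"]
for dz in(29,9,-72+5): print(dz,proj("scene",p+[0,0,dz]),proj("top",p+[0,0,dz]))
# cap and body in crops
for nm,box,sc,off in(("scene",(150,90,260,240),.35,(300,170)),("top",(560,130,620,210),.3,(140-120,150))):
    a=blob(S,(120,90,40),(150,255,255),box);print(nm,"cap",a[0]*sc+off,a[2],a[3][2])
    x0,y0,x1,y1=box;h=cv2.cvtColor(S[y0:y1,x0:x1],cv2.COLOR_RGB2HSV)
    if nm=="scene":
        b=blob(S,(0,0,110),(40,70,255),box)
        m=b;print("body",b[0]*sc+off,b[1],b[2],b[3])
E
```

```text
29 [374.9 212.5] [190.3 196. ]
9 [373.3 220. ] [192.5 198.2]
-67 [367.7 246.1] [199.7 205.7]
scene cap [379.  216.9] [220 120  13  32] 90.0
body [370.4 236. ] 1632 [183 137  41  92] ((202.6380844116211, 182.0964813232422), (23.65035629272461, 94.06876373291016), 16.50436019897461)
top cap [193.9 197.5] [573 146  14  27] 74.74488067626953
```

The tube hangs upright: the foot is seen at scene (367,247) and top (200,205), within 1–2 px of the prediction for a vertical tube. Moving over the cup.

>>> {"api": "apply_moves", "payload": {"targets": [[0.5,0,0.1,0,0,0],[0.9,0,0.1,0,0,0],[1,0,0.1,0,0,0],[1,0,0.1,0,0,0],[1,0,0.1,0,0,0],[1,0,0.1,0,0,0],[1,0,0.1,0,0,0],[1,0,0.1,0,0,0],[0.8,0,0.1,0,0,0],[0.5,0,0.1,0,0,0],[0.3,0,0.03,0,-0.67,0],[0,0,0,0,0,0]]}}

```text
clock: 6.92
eef_pos: [472.6, -141.6, 202.6]
tool_rot: [-1.572, 0.0, -1.543]
force: [-0.1, 0.3, -1.2]
width: 17.7
```

```bash
python3 - <<'E'
from h import *
np.set_printoptions(precision=1,suppress=True)
togo((474,-141,195),(-np.pi/2,0,-1.54))
S=get_image("scene");T=get_image("top")
p=read_state()["eef_pos"]
for n in K: print(n,"foot",proj(n,p+[0,0,-72]),"cupfloor",proj(n,(474,-141,8)),"rim",proj(n,(474,-141,58)))
o=np.hstack([cv2.resize(S[120:240,180:300],(400,400)),cv2.resize(T[150:270,300:420],(400,400))])
cv2.imwrite("pics/g3.png",o[:,:,::-1])
E
```

```text
t 6.92 at [ 472.6 -141.6  202.6] [-1.6  0.  -1.5] w 17.7 F [-0.1  0.3 -1.2] q7 [-0.   0.5  0.4  2.  -0.2  0.7  0.5]
shift [-0.   0.2  0. ] turn [ 0. -0. -0.]
scene foot [231.7 167.4] cupfloor [235.8 204.4] rim [234.  190.1]
top foot [358.3 203. ] cupfloor [350.9 212.7] rim [353.8 208.8]
```

View pics/g3.png

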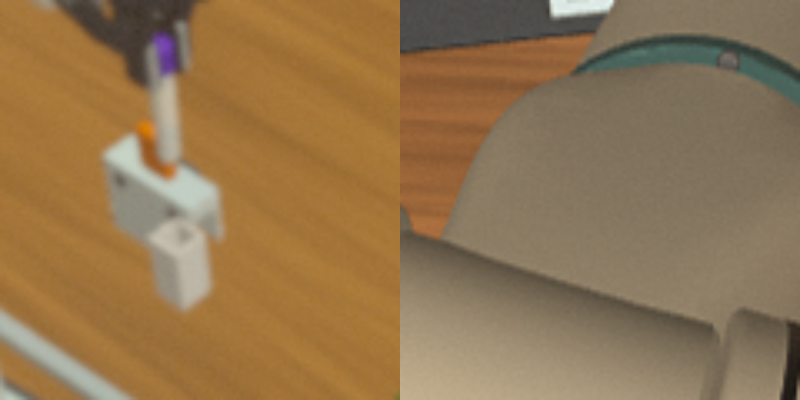

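```bash
python3 - <<'E'
from h import *
np.set_printoptions(precision=1,suppress=True)
S=get_image("scene");p=read_state()["eef_pos"];h=cv2.cvtColor(S,cv2.COLOR_RGB2HSV)
for dz in(0,-20,-40,-55):
    q=proj("scene",p+[0,0,dz]);r=int(round(q[1]));s=h[r,218:246]
    print(dz,q,[(218+i,int(x[1]),int(x[2])) for i,x in enumerate(s) if x[1]<110 and x[2]>90])
E
```

```text
0 [228.5 142.5] [(225, 39, 118), (226, 31, 132), (227, 24, 139), (228, 17, 134), (229, 18, 142), (230, 18, 159), (231, 23, 163), (232, 53, 160), (233, 107, 150)]
-20 [229.5 149.7] [(225, 101, 164), (226, 69, 163), (227, 50, 170), (228, 45, 180), (229, 45, 188), (230, 45, 192), (231, 47, 195), (232, 57, 185), (233, 88, 174)]
-40 [230.3 156.7] [(227, 76, 172), (228, 52, 171), (229, 43, 182), (230, 42, 187), (231, 39, 192), (232, 43, 189), (233, 63, 179), (234, 104, 171)]
-55 [231.  161.8] [(218, 20, 200), (219, 21, 198), (220, 26, 183), (221, 72, 167), (227, 99, 165), (228, 52, 163), (229, 34, 166), (230, 31, 175), (231, 30, 181), (232, 31, 183), (233, 43, 177), (234, 77, 169)]
```

>>> {"api": "apply_moves", "payload": {"targets": [[0,0.5,0.03,0,0,0],[0,0.6,0,0,0,0],[0,0.3,0,0,0,0],[0,0.3,0,0,0,0],[0,0.3,0,0,0,0],[0,0.3,0,0,0,0],[0,0.3,0,0,0,0],[0,0.2,0,0,0,0],[0,0,0,0,0,0]]}}

```text
clock: 8.2
eef_pos: [474.1, -140.7, 90.7]
tool_rot: [-1.572, 0.0, -1.54]
force: [0.9, -0.0, -0.5]
width: 18.3
```

>>> {"api": "apply_moves", "payload": {"targets": [[0,0.1,0,0,0,0],[0,0.1,0,0,0,0],[0,0,0,0,0,0],[0,0,0,0,0,0]]}}

```text
clock: 8.7
eef_pos: [474.6, -140.7, 83.4]
tool_rot: [-1.571, -0.0, -1.54]
force: [-0.9, 0.8, -0.6]
width: 18.2
```

```bash
python3 - <<'E'
from h import *
S=get_image("scene")
cv2.imwrite("pics/g4.png",cv2.resize(S[120:240,180:300],(600,600))[:,:,::-1])
togo((474,-141,82),(-np.pi/2,0,-1.54))
E
```

```text
t 8.75 at [ 474.6 -140.7   83.4] [-1.571 -0.    -1.54 ] w 17.5 F [ 0.4  0.3 -0.6] q7 [ 0.07  0.66  0.24  2.08 -0.35  0.44  0.61]
shift [ 0.01  0.04 -0.01] turn [-0. -0.  0.]
```

View pics/g4.png

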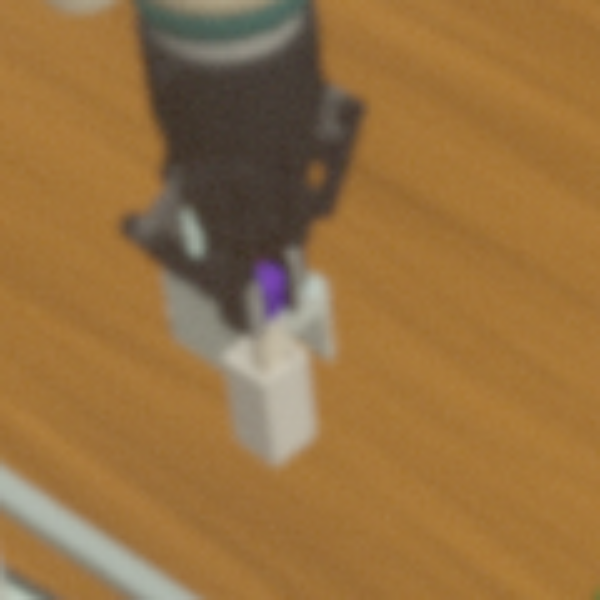

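Tube body enters the cup (crop 268,345). Releasing.

>>> {"api": "apply_moves", "payload": {"targets": [[0,0.03,0,0,0,0],[0,0,0,0,0,0],[0,0,0,0,0,0],[0,0,0,0,0,0],[0,0,0,0,0,0],[0,0,0,0,0,0]], "jaw": 1}}

```text
clock: 9.5
eef_pos: [474.5, -140.7, 82.1]
tool_rot: [-1.571, -0.0, -1.54]
force: [-1.1, -0.2, -1.0]
width: 85.0
```

>>> {"api": "apply_moves", "payload": {"targets": [[0,-0.3,0,0,0,0],[0,-0.6,0,0,0,0],[0,-0.7,0,0,0,0],[0.5,-0.3,-0.3,0,0,0],[0.6,0,-0.4,0,0,0],[0,0,0,0,0,0]]}}

```text
clock: 10.25
eef_pos: [446.8, -187.6, 159.2]
tool_rot: [-1.57, -0.001, -1.544]
force: [0.9, -0.1, -0.2]
width: 85.3
```

```bash
python3 - <<'E'
from h import *
np.set_printoptions(precision=1,suppress=True)
S=get_image("scene")
cv2.imwrite("pics/g5.png",cv2.resize(S[120:240,180:300],(500,500))[:,:,::-1])
a=blob(S,(120,90,40),(150,255,255),(215,150,250,215));print("cap",a[0],a[1],"pred",proj("scene",(474.3,-141,98)))
b=blob(S,(3,205,150),(18,255,255),(205,140,245,185));print("tab",b[0],b[1],"before 226.9 163.2 109")
togo((446.6,-186.7,78),(-np.pi/2,0,-1.54))
E
```

```text
cap [233.5 178.1] 53 pred [232.3 178. ]
tab [226.9 163.3] 107 before 226.9 163.2 109
t 10.3 at [ 447.7 -186.2  158.9] [-1.6 -0.  -1.5] w 85.3 F [-0.4  1.5  0.2] q7 [ 0.1  0.5  0.3  2.  -0.3  0.6  0.7]
shift [ 0.  2. -0.] turn [-0. -0.  0.]
```

View pics/g5.png

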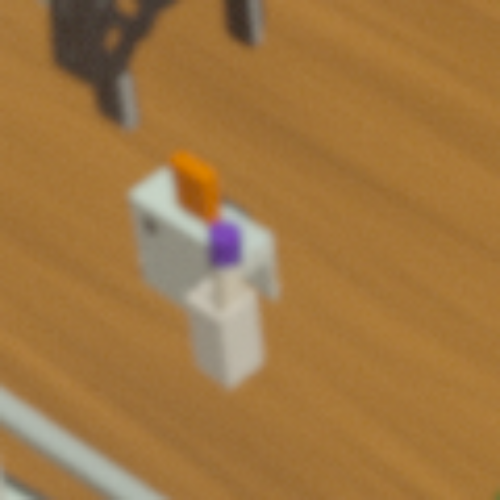

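Tube stands in the cup (crop 225,245), and the tab is unmoved. Lowering over the tab and gripping.

>>> {"api": "apply_moves", "payload": {"targets": [[0,0.5,-0.02,0,0,0],[0,0.5,0,0,0,0],[0,0.5,0,0,0,0],[0,0.3,0,0,0,0],[0,0.18,0,0,0,0],[0,0,0,0,0,0]]}}

```text
clock: 11.05
eef_pos: [447.1, -185.3, 78.8]
tool_rot: [-1.571, 0.0, -1.54]
force: [0.2, -0.2, 0.4]
width: 85.3
```

>>> {"api": "apply_moves", "payload": {"targets": [[0,0,0,0,0,0],[0,0,0,0,0,0],[0,0,0,0,0,0],[0,0,0,0,0,0],[0,0,0,0,0,0],[0,0,0,0,0,0]], "jaw": -1}}

```text
clock: 11.8
eef_pos: [447.2, -185.6, 79.0]
tool_rot: [-1.571, -0.0, -1.54]
force: [0.3, -0.4, 1.6]
width: 11.2
```

>>> {"api": "apply_moves", "payload": {"targets": [[0,-0.2,0,0,0,0],[0,-0.5,0,0,0,0],[0,-0.7,0,0,0,0],[0,-0.8,0,0,0,0],[0,-0.8,0,0,0,0],[0,-0.8,0,0,0,0],[0,-0.5,0,0,0,0],[0,-0.2,0,0,0,0],[0,0,0,0,0,0]]}}

```text
clock: 12.92
eef_pos: [446.8, -185.4, 258.9]
tool_rot: [-1.571, 0.0, -1.54]
force: [-1.1, -0.6, -3.6]
width: 11.1
```

```bash
cat >> h.py <<'E'
def ontrack(x,z,y=0):
    t=np.load("track.npz");R=np.c_[-t["X"],-t["Z"],-t["Y"]]
    G=t["M"]+x*t["X"]+y*t["Y"]+z*t["Z"];P=G-R@np.array([1.2,-15.2,0])
    togo(P,Ro.from_matrix(R).as_euler("xyz"));print("target",np.round(P,1))
    s=read_state();Rn=Ro.from_euler("xyz",s["tool_rot"]).as_matrix();g=s["eef_pos"]+Rn@np.array([1.2,-15.2,0])
    print("grip now in track",np.round([(g-t["M"])@t[k] for k in "XYZ"],1))
E
python3 - <<'E'
from h import *
ontrack(-90,44+70)
E
```

```text
t 12.93 at [ 446.8 -185.4  258.9] [-1.571  0.    -1.54 ] w 11.1 F [-1.1 -0.6 -3.6] q7 [ 0.04  0.38  0.4   1.94 -0.19  0.86  0.57]
shift [-3.07  0.95  4.83] turn [ 0.06 -0.78 -1.07]
target [636.  -56.8 221. ]
grip now in track [-197.6  205.5  136.1]
```

>>> {"api": "apply_moves", "payload": {"targets": [[-0.15,0,0.25,0,0,0],[-0.3,0,0.5,0,0,0],[-0.45,0,0.7,0,0,0],[-0.5,0,0.8,0,0,0],[-0.5,0,0.8,0,0,0],[-0.5,0,0.75,0,0,0],[-0.35,0,0.55,0,0,0],[-0.2,0,0.35,0,0,0],[-0.12,0.2,0.13,0,-0.26,-0.35],[0,0.25,0,0,-0.26,-0.35],[0,0.25,0,0,-0.26,-0.35],[0,0,0,0,0,0]]}}

```text
clock: 14.42
eef_pos: [636.5, -54.5, 228.7]
tool_rot: [-1.582, -0.144, -1.426]
force: [-0.6, -0.0, -2.3]
width: 11.1
```

```bash
python3 - <<'E'
from h import *
ontrack(-90,44+60)
S=get_image("scene")
cv2.imwrite("pics/g6.png",cv2.resize(S[110:270,130:330],(750,600))[:,:,::-1])
E
```

```text
t 14.43 at [636.5 -54.5 228.7] [-1.582 -0.144 -1.426] w 11.1 F [-0.6 -0.  -2.3] q7 [-0.28  0.64  0.4   1.58 -0.12  0.94  0.26]
shift [ 0.03  0.45 -0.02] turn [ 0.08  0.03 -0.04]
target [636.2 -58.3 211.1]
grip now in track [-89.   -1.  121.9]
```

View pics/g6.png

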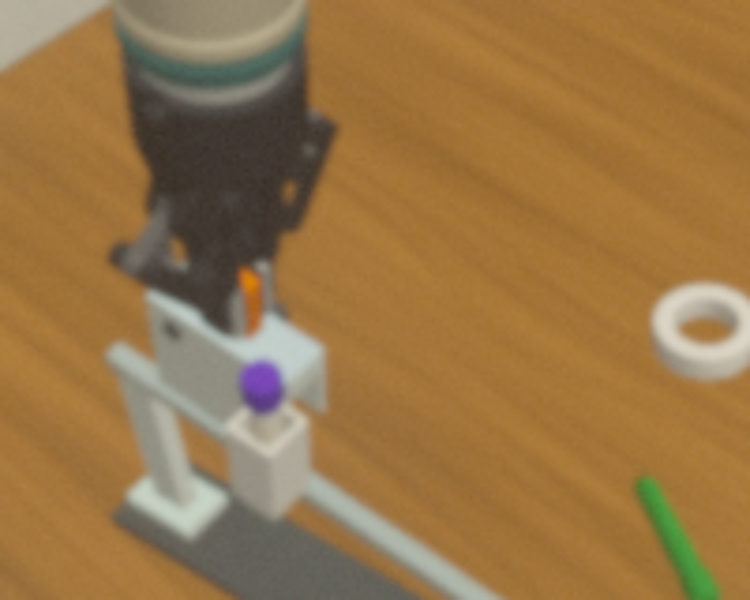

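Hanger is over the bar, cup downhill, tube in (crop 262,388). Lowering slowly while watching force.

>>> {"api": "apply_moves", "payload": {"targets": [[0.02,0.2,-0.02,0.08,0.03,-0.04],[0,0.2,0,0,0,0],[0,0.2,0,0,0,0],[0,0.2,0,0,0,0],[0,0.2,0,0,0,0],[0,0.2,0,0,0,0],[0,0.1,0,0,0,0],[0,0,0,0,0,0]]}}

```text
clock: 15.48
eef_pos: [636.8, -67.0, 179.3]
tool_rot: [-1.568, -0.152, -1.435]
force: [1.0, 0.4, -2.8]
width: 11.0
```

```bash
python3 - <<'E'
from h import *
ontrack(-90,50)
S=get_image("scene")
cv2.imwrite("pics/g7.png",cv2.resize(S[160:260,140:265],(750,600),interpolation=cv2.INTER_CUBIC)[:,:,::-1])
E
```

```text
t 15.47 at [636.8 -67.  179.3] [-1.568 -0.152 -1.435] w 11.0 F [ 1.   0.4 -2.8] q7 [-0.25  0.69  0.39  1.64 -0.13  0.82  0.28]
shift [-0.1   0.53  0.01] turn [-0.02 -0.03  0.01]
target [637.4 -66.3 157.7]
grip now in track [-93.8   0.7  71.3]
```

View pics/g7.png

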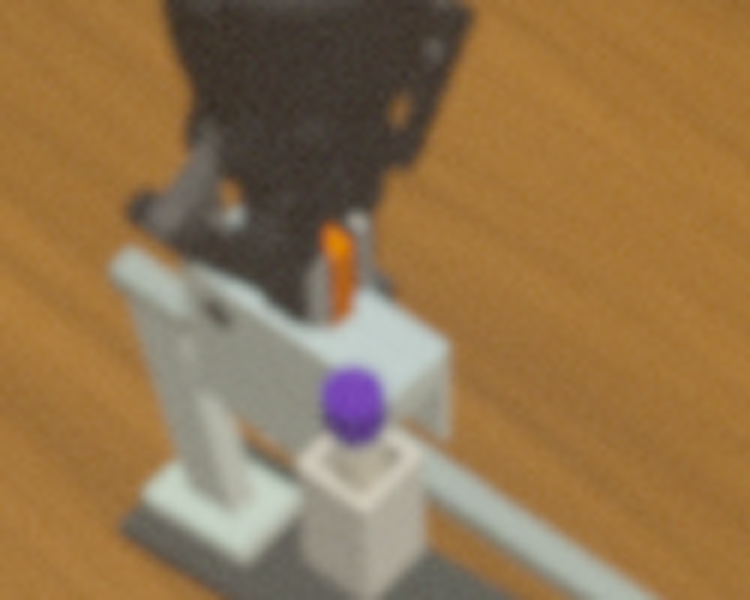

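The slot straddles the bar, with the side plate in front of it and the bar emerging under the hook (crop 420,470). Lowering to wheel contact.

>>> {"api": "apply_moves", "payload": {"targets": [[-0.05,0.12,0,0,0,0],[-0.05,0.12,0,0,0,0],[0,0.12,0,0,0,0],[0,0.12,0,0,0,0],[0,0.06,0,0,0,0],[0,0,0,0,0,0]]}}

```text
clock: 16.27
eef_pos: [636.8, -66.4, 157.5]
tool_rot: [-1.567, -0.152, -1.435]
force: [-0.5, -0.5, -2.7]
width: 11.6
```

```bash
python3 - <<'E'
from h import *
ontrack(-90,44)
E
```

```text
t 16.27 at [636.8 -66.4 157.5] [-1.567 -0.152 -1.435] w 11.6 F [-0.5 -0.5 -2.7] q7 [-0.25  0.72  0.38  1.66 -0.14  0.77  0.28]
shift [-0.    0.14  0.01] turn [-0.02 -0.03  0.01]
target [637.5 -67.2 151.7]
grip now in track [-90.    0.6  49.8]
```

>>> {"api": "apply_moves", "payload": {"targets": [[0,0.05,0,-0.02,-0.03,0],[0,0.05,0,0,0,0],[0,0.03,0,0,0,0],[0,0,0,0,0,0],[0,0,0,0,0,0]]}}

```text
clock: 16.9
eef_pos: [637.1, -67.1, 152.6]
tool_rot: [-1.57, -0.152, -1.43]
force: [0.3, 0.1, -2.0]
width: 11.5
```

```bash
python3 - <<'E'
from h import *
ontrack(-90,44)
E
```

```text
t 16.9 at [637.1 -67.1 152.6] [-1.57  -0.152 -1.43 ] w 11.5 F [ 0.3  0.1 -2. ] q7 [-0.25  0.72  0.38  1.66 -0.14  0.77  0.28]
shift [0.   0.02 0.01] turn [-0.   -0.    0.01]
target [637.5 -67.2 151.7]
grip now in track [-90.    0.4  44.9]
```

>>> {"api": "apply_moves", "payload": {"targets": [[0,0.03,0,0,0,0],[0,0,0,0,0,0],[0,0,0,0,0,0]]}}

```text
clock: 17.27
eef_pos: [637.4, -67.2, 151.6]
tool_rot: [-1.57, -0.152, -1.43]
force: [0.7, -0.2, -0.5]
width: 11.4
```

>>> {"api": "apply_moves", "payload": {"targets": [[0,0.03,0,0,0,0],[0,0,0,0,0,0],[0,0,0,0,0,0]]}}

```text
clock: 17.65
eef_pos: [637.8, -67.3, 151.5]
tool_rot: [-1.569, -0.152, -1.43]
force: [-0.6, 1.7, 5.5]
width: 11.2
```

Wheels are on the bar: upward force +5.5 N, against −2.8 N hanging. Releasing and withdrawing.

>>> {"api": "apply_moves", "payload": {"targets": [[0,0,0,0,0,0],[0,0,0,0,0,0],[0,0,0,0,0,0],[0,-0.2,0,0,0,0],[0,-0.5,0,0,0,0],[0,-0.7,0,0,0,0],[0,-0.7,0,0,0,0],[0,-0.5,0,0,0,0],[0,-0.3,0,0,0,0]], "jaw": 1}}

```text
clock: 18.77
eef_pos: [635.1, -49.9, 266.5]
tool_rot: [-1.569, -0.152, -1.43]
force: [0.6, 0.3, -0.8]
width: 85.4
```

>>> {"api": "apply_moves", "payload": {"targets": [[0,0,0,0,0,0],[0,0,0,0,0,0],[0,0,0,0,0,0],[0,0,0,0,0,0],[0,0,0,0,0,0],[0,0,0,0,0,0],[0,0,0,0,0,0],[0,0,0,0,0,0],[0,0,0,0,0,0],[0,0,0,0,0,0],[0,0,0,0,0,0],[0,0,0,0,0,0]]}}

```text
clock: 20.27
eef_pos: [634.7, -50.0, 264.9]
tool_rot: [-1.57, -0.152, -1.43]
force: [-0.1, 0.1, 0.6]
width: 84.9
```

```bash
python3 - <<'E'
from h import *
np.set_printoptions(precision=1,suppress=True)
t=np.load("track.npz")
S=get_image("scene");T=get_image("top");cv2.imwrite("pics/f1.png",cv2.resize(S[160:340,140:340],(660,594))[:,:,::-1])
g=t["M"]+95*t["X"]+44*t["Z"]
for n,I in(("scene",S),("top",T)):
    q=proj(n,g);x,y=q.astype(int)
    try:
        b=blob(I,(3,205,150),(18,255,255),(x-15,y-15,x+12,y+15));print(n,"pred grip at rest",q,"tab",b[0],b[1])
    except Exception as e: print(n,q,e)
E
```

```text
scene pred grip at rest [270.6 264.5] tab [270.2 261.6] 117
top [249.6 141.1] attempt to get argmax of an empty sequence
```

View pics/f1.png

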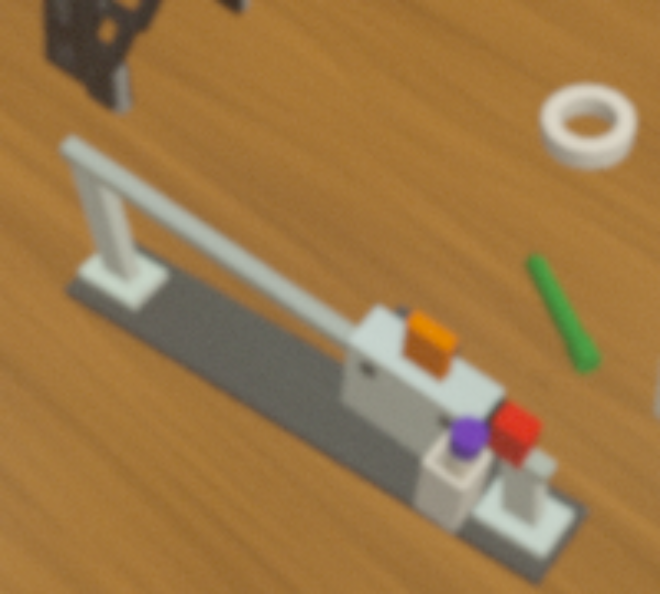

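The hanger is against the red stop with the tube in its cup (crop 468,438). I'll wait briefly, confirm it is at rest, then hand in.

>>> {"api": "apply_moves", "payload": {"targets": [[0,0,0,0,0,0],[0,0,0,0,0,0],[0,0,0,0,0,0],[0,0,0,0,0,0],[0,0,0,0,0,0],[0,0,0,0,0,0],[0,0,0,0,0,0],[0,0,0,0,0,0]]}}

```text
clock: 21.38
eef_pos: [634.6, -50.1, 264.8]
tool_rot: [-1.571, -0.152, -1.43]
force: [0.2, 0.3, 0.2]
width: 85.8
```

```bash
python3 - <<'E'
from h import *
P=[]
for _ in range(2):
    S=get_image("scene")
    P.append([blob(S,(3,205,150),(18,255,255),(255,249,282,279))[0],blob(S,(120,90,40),(150,255,255),(270,280,295,305))[0]])
    for _ in range(4): get_image("scene")
P=np.array(P);print(P.round(2).tolist())
if np.abs(P[0]-P[1]).max()<.5 and np.abs(P[0,0]-[270.2,261.6]).max()<1: print(finish_job())
E
```

```text
[[[270.43, 261.94], [281.66, 291.89]], [[270.44, 262.07], [281.7, 291.84]]]
the job is handed in; nothing more can be done
None
```

I moved the purple-capped tube from the small rack into the hanger's cup. I then set the hanger's wheels on the rail about 90 mm above its middle and let go. It rolled down untouched to the red stop, and I handed the job in at about 22 s of the 61 s allowed; no verdict was reported.

- **Hanger at rest:** over about 0.25 s the orange tab and purple cap stayed still to within 0.15 px. The tab was about 2.5 px from where I predicted it would rest. The last full picture shows the hanger against the stop with the tube standing in its cup.
- **Pink tubes:** they were in place in the picture taken just after the purple tube was lifted out. I took no later measurement of them, but the arm did not return there.
- **What did not check out:** the final top-view check found no orange tab at the predicted spot, and I didn't follow it up. The final position therefore rests on the scene camera alone. An early orange mask also picked up wood and was corrected before any move.

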